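# Put the chasing punch back in its slide-lid case

### The job

Put the loose chasing punch back in its wooden case: press lightly on top of the sliding lid and drag it back towards you, keeping it in its grooves, until the rests inside are clear. Lay the punch in the empty pair of notches beside the other punch, then slide the lid fully shut again. The lid is thin, so never lean on it hard, and leave the other things on the bench where they are.

Things in the scene. Friction and masses are not known exactly. Their poses are not given: they have to be found in the camera images.
- case: Shallow hardwood case with brass corners, screwed down, 176 long (x) x 140 wide (y) x 45 mm high. Origin: centre of its underside; x runs from its low front (-x, where the lid comes out, facing the robot) to its rear, z up. The lid slides along x on ledges 34 mm up, under 5 mm thick lips (z 40.5 to 45) along both sides and the rear; between the side lips 112 mm of the lid lie open from above.
- lid: Flat, thin plywood lid in the grooves, no handle, 168 x 121 x 5 mm. Origin on its underside; in the case's frame its x is 0 when shut against the rear stop, negative when drawn back. A spring nose in the groove holds it: it drags with about 5 N plus a third of the load, so fingertips slip under 12 N of load. 15 to 20 N is right; 35 N in all, even a knock, breaks it. Drawn back 160 mm it falls out.
- lid_patch (a point): Centre of the top of the cork patch (34 mm along x, 60 mm along y, 1.5 mm proud of the wood, slightly soft, friction about 1) near the lid's rear end: the place to press, for opening and for shutting; touch it slowly (10 mm/s). It lies 47 mm ahead (+x) of the lid's origin, 40.5 mm above the bench. Pressed there, the lid stays supported by the ledges over 130 mm of travel. Axes as the lid's.
- punch_mid (a point): Centre of the loose chasing punch, a plain tapering steel bar lying alone on the bench, 105 mm long (x), 9 to 11 mm thick, half-way along and 5 mm above its underside. Site x runs along the bar; either way round will do. Between it and the case a stiff flexible shaft arches over the bench, 270 mm high near the robot and lower further off: carry the punch well above or beyond it.
- empty_rest (a point): Where the centre of the punch belongs: middle of the empty pair of notches, 22 mm left (+y) of the case's centre line, 21 mm above the bench, x along the notches. Two cross bars 64 mm apart (10 mm thick, tops 27 mm up) have notches 16 mm wide, floor 16 mm up; between them a well down to 7 mm. Side wall 34 mm to the left; another punch 44 mm to the right. Covered till the lid is drawn back 124 mm.
- plaster: Bystander: off-white plaster block, 78 x 126 x 30 mm, loose; origin under its centre.
- hammer: Bystander: chasing hammer, 229 x 58 x 28 mm, loose, lying on the bench; origin under its middle.
- tin: Bystander: round flat tin with a lid, 65 mm across, 32 mm high, loose; origin under its centre.
Things that resemble listed ones, but are neither listed nor needed, are in the scene too. Leave any purple look-alike of the part that bears punch_mid alone.

How it is judged:
By the outcome, as a careful person would: the job done as asked, in the order asked, and still so for the second after the job is handed in, with the robot touching nothing.
It also fails if it takes over 72 s, if anything falls off the work surface, if the arm or the gripper's body presses on something with over 40 N, if the wrist force passes 120 N, or if a joint passes its speed limit or range.

### The arm

A 7-joint arm with a two-finger parallel gripper is mounted at the origin on a cart in front of the work surface, level with it; the furniture and walls round the work are solid. World frame = base frame: x ahead of the robot, y to its left, z up, the work surface at z = 0. Lengths are in m, angles in rad, forces in N, time in s.
With the tool pointing down it reaches from about 0.425 to 0.925 m from the base axis. Payload 6.8 kg.
Tool frame: the origin (TCP) lies between the finger pads; the fingertips stand 14 mm ahead of it and the grasp point (between the pads) lies 5 mm behind it; z points along the fingers, y is the line along which they close (so a half turn about z gives the same grasp; the last joint's range is limited). The gripper opens to 85 mm and grips with 20 to 120 N. Pads are 22 mm wide; open, the fingers measure 114 mm over their backs; the gripper's body (76 mm by 85 mm) begins 54 mm behind the grasp point. The pads swing forward as they close: fully open they stand 13 mm farther back than shut.
Start: joints at [-1.398, 0.477, 0.022, 1.555, -0.011, 1.109, -0.083], TCP at [0.187, 0.649, 0.245] pointing down, gripper open.
Joint ranges: [-2.96, 2.96], [-0.34, 2.1], [-1.41, 1.46], [0.24, 2.44], [-1.37, 4.51], [0.17, 1.92], [-2.96, 2.96]. Speed limits (rad/s): [2.39, 2.39, 3.14, 3.14, 3.14, 3.14, 3.14].

### API

Orientations are given as a rotation vector (axis times angle).
In Python, from bench import r, eyes, ticket gives the robot as it stands. The module is installed in compiled form; this text tells all that it offers.
- The arm moves only by the tool arm_command, never from a script. Its argument "plan" is text: rows parted by semicolons, each of 4 numbers parted by spaces: the shift along the tool's x, y, z in m, then the turn about the tool's z in degrees. In form: tx ty tz yaw; .... A call has 1 to 20 rows; each row shifts and turns the commanded pose from where the row before left it, along the tool's axes as they then stand; what a row does not reach is not made up. A row lasts 1/8 s, in which the tool goes at most 62.5 mm and 10.7 degrees, less where a joint would pass 70% of its speed; a pose out of reach is approached as far as the arm can. A call is refused whole if a number of a shift passes 0.0625 or a number of a turn 10.7, either way. A call with a gripper value outside its range is refused whole. "hand" is the closure, from -1 (fully open) to 1 (shut), set as the call begins (left out, the last holds). The fingers move at their own pace and stop on an object; "grip_force" is the grip in N (left out, the last holds). Time passes only in rows, so rows that do not move let the fingers close. It gives the time, the measured TCP pose, the force, the opening and the grip force at its end, in the units of the state.
- r.get_obs(): the state, without advancing time (a new reading comes with each control period).
- eyes.grab_frame(name): name is "side" or "top"; returns (picture, depth): 384x512x3 uint8, red, green, blue; 384x512 float32, m along the optical axis (not along the pixel's ray), 0 where there is no reading.
- eyes.calibration(name): a dict with "fov_y" (degrees; the focal length in pixels is half the picture's height over the tangent of half this angle, whatever the lens; pixels are square), "cx", "cy" (the principal point, pixels), "k1" (the pictures are not rectified: a ray, as slopes to the right and down, at radius r is drawn at 1 + k1 r^2 times it, then the intrinsics apply), "origin" and "attitude" of the camera in the world. Camera axes: x right, y up, looking along -z (the intrinsics and any distortion apply to the point x, -y, -z); pixel columns grow to the right and rows downward; lengths in m; the calibration is good to about 2 mm. A picture is of the moment at which its call begins. calibration takes no time and is no camera call.
- ticket.hand_in(): hands the job in; it is judged then, once.
The state is a dict: "clock": time; "joints": joint angles; "qvel": joint speeds; "tau": joint torques, N m; "tcp_pos": TCP position; "orientation": TCP orientation; "contact_force": force on the tool from outside, world axes, zero at the start; "moment": the same for the moment, N m; "grip_width": finger opening in m; "gripper_force": force on a finger pad.
Only numpy, scipy, OpenCV 4.12 (cv2) and the standard library are available. Lean on these libraries where they do the work, as an engineer would, in place of code of your own. Each camera call takes 0.05 s, during which the arm holds its last target. There are 200 camera calls.

## Working session

There is one attempt and no reset: what is moved stays moved. The work goes in short steps, Python scripts to look and compute and a tool call to move; the robot and the scene stay as the last step left them, time stands still between calls to the robot, and variables do not carry over. Pictures are saved under pics/ and viewed, at most 10 in all, crops included, and the job is handed in when it is done.

Besides the shell and the picture viewer there is one more tool, called after "Emit:" as name(argument=value, ...) on one line, values as JSON. arm_command: Moves the arm, as the interface text tells. Its arguments: {"type":"object","properties":{"plan":{"type":"string"},"hand":{"type":"number"},"grip_force":{"type":"number"}},"required":["plan"]}

```bash
mkdir -p pics
cat > h.py <<'E'
import numpy as np, cv2
from scipy.spatial.transform import Rotation as R
from bench import r, eyes, ticket
def cam(n):
    c=eyes.calibration(n); f=192/np.tan(np.radians(c['fov_y'])/2)
    a=np.array(c['attitude'],float)
    M=a if a.shape==(3,3) else (R.from_rotvec(a).as_matrix() if a.size==3 else R.from_quat(a).as_matrix())
    return c,f,M,np.array(c['origin'])
def rays(n,uv):
    c,f,M,o=cam(n); uv=np.atleast_2d(np.array(uv,float))
    K=np.array([[f,0,c['cx']],[0,f,c['cy']],[0,0,1]])
    p=cv2.undistortPointsIter(uv.reshape(-1,1,2),K,np.array([c['k1'],0,0,0.]),None,None,(3,100,1e-10)).reshape(-1,2)
    return np.c_[p[:,0],-p[:,1],-np.ones(len(p))]@M.T,o
def onz(n,uv,z):
    d,o=rays(n,uv); z=np.broadcast_to(z,(len(d),)); return o+d*((z-o[2])/d[:,2])[:,None]
def ondepth(n,uv,D):
    d,o=rays(n,uv); D=np.array([D[int(round(v)),int(round(u))] for u,v in np.atleast_2d(uv)]); return o+d*D[:,None]
def proj(n,P):
    c,f,M,o=cam(n); q=(np.atleast_2d(P)-o)@M; s=np.c_[q[:,0],-q[:,1]]/-q[:,2:]
    k=1+c['k1']*(s**2).sum(1,keepdims=True); return s*k*f+[c['cx'],c['cy']]
def save(n,tag,crop=None,k=1):
    p,D=eyes.grab_frame(n); np.save(f'{n}_{tag}.npy',D); cv2.imwrite(f'{n}_{tag}.png',p[...,::-1])
    q=p[...,::-1]
    if crop: x0,y0,x1,y1=crop; q=q[y0:y1,x0:x1]
    cv2.imwrite(f'pics/{n}_{tag}.png',cv2.resize(q,None,fx=k,fy=k,interpolation=cv2.INTER_CUBIC)); return p,D
E
python3 - <<'E'
from h import *
for n in('top','side'): save(n,'0',k=1.5); print(eyes.calibration(n))
print(r.get_obs())
E
```

```text
{'fov_y': 57.134583893456295, 'cx': 254.10170027337773, 'cy': 184.83335207309415, 'k1': 0.029355280749589735, 'origin': array([0.54766333, 0.06717074, 0.98785801]), 'attitude': array([ 0.04405169, -0.06465829, -1.57335308])}
{'fov_y': 42.23534352522856, 'cx': 261.00944960545417, 'cy': 202.87849387115594, 'k1': 0.06950641582239782, 'origin': array([0.50655726, 1.08010383, 1.19738289]), 'attitude': array([ 0.08454212, -1.0906164 , -2.82847676])}
{'clock': 0.1, 'joints': array([-1.39807343,  0.47771106,  0.02236385,  1.55630221, -0.01151162,
        1.1093116 , -0.08308727]), 'qvel': array([-6.47145812e-05, -2.10392710e-03,  1.74869229e-04, -2.25074500e-03,
       -1.51006880e-04,  1.26354529e-03, -2.28660569e-03]), 'tau': array([ 4.46467791e-03, -5.97756958e+01,  1.61330022e+00, -2.81950629e+01,
        1.27471896e-02,  5.05972712e-03, -6.64154598e-06]), 'tcp_pos': array([0.18695471, 0.64808419, 0.24444887]), 'orientation': array([-4.39637616e-01, -3.11056685e+00,  2.51328932e-03]), 'contact_force': array([-0.62371572, -0.53944773,  0.39453808]), 'moment': array([-0.0315891 , -0.01093593, -0.01730955]), 'gripper_force': 0.0, 'grip_width': 0.08553085892761685}
```

View pics/top_0.png

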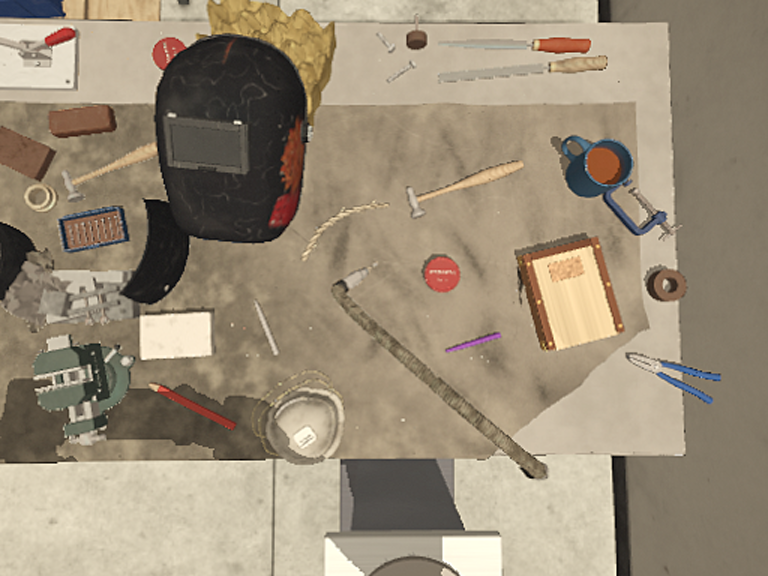

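View pics/side_0.png

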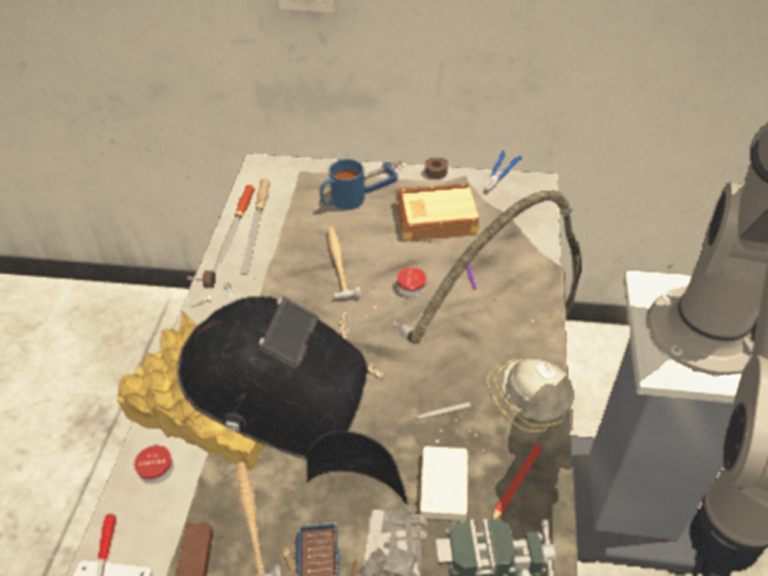

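The top view shows the loose punch, silver, at about (265,327). Things that could be taken for it are the purple bar (473,342), the red pencil (192,406) and the files near (520,55). The case is at (570,292) with its cork patch at (566,267). The flexible shaft arches from (340,287) to (540,470). I choose the silver bar and check it in a close crop.

Run:
```python
from h import *
p=cv2.imread('top_0.png')
a=cv2.resize(p[190:250,145:205],None,fx=6,fy=6,interpolation=cv2.INTER_CUBIC) # punch
b=cv2.resize(p[150:240,338:424],None,fx=5,fy=5,interpolation=cv2.INTER_CUBIC)
out=np.zeros((450,790,3),np.uint8); out[:360,:360]=a; out[:450,360:790]=b
cv2.imwrite('pics/crop1.png',out)
D=np.load('top_0.npy')
P=ondepth('top',[(177,218),(174,212),(377,178),(380,205),(295,180)],D); print(P.round(4))
```

```text
[[ 0.5246  0.2661  0.0125]
 [ 0.5411  0.2751  0.0094]
 [ 0.6306 -0.2764  0.0428]
 [ 0.558  -0.2827  0.042 ]
 [ 0.6268 -0.057   0.0311]]
```

View pics/crop1.png

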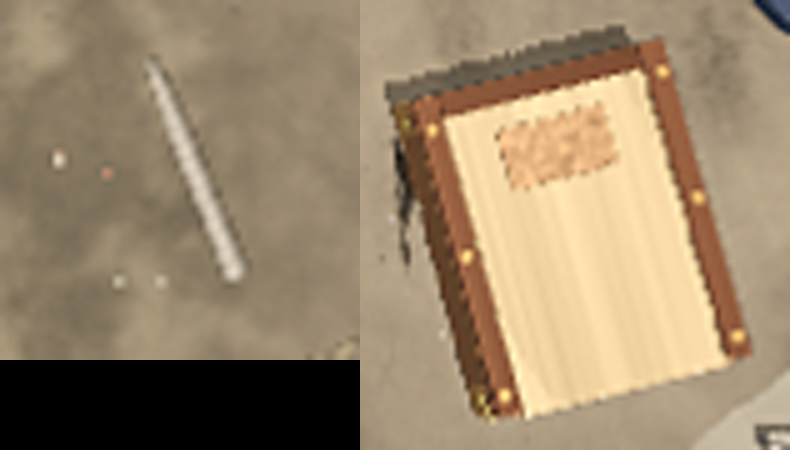

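The close crop shows a plain tapering silver bar with ends at crop px (150,62) and (235,275), so the choice is right. The cork patch has corners (500,130), (603,103), (618,160) and (515,188). The lid's open area is bounded by (443,117), (643,70), (735,365) and (523,416).

Run:
```python
from h import *
g=lambda L:[(338+(x-360)/5-.4,150+y/5-.4) for x,y in L]
e=onz('top',[(145+150/6-.4,190+62/6-.4),(145+235/6-.4,190+275/6-.4)],[.009,.009]); d=e[0]-e[1]
print('punch',e.round(4),e.mean(0).round(4),np.linalg.norm(d),np.degrees(np.arctan2(d[1],d[0])))
q=onz('top',g([(500,130),(603,103),(618,160),(515,188)]),.0405);print('patch',q.mean(0),np.linalg.norm(np.diff(q,axis=0),axis=1))
l=onz('top',g([(443,117),(643,70),(735,365),(523,416)]),.045);print('lid',l.round(4),np.linalg.norm(np.diff(l,axis=0),axis=1))
for a,b in((3,0),(2,1)): v=l[b]-l[a]; print(np.degrees(np.arctan2(v[1],v[0])))
v=l[0]-l[1]; print(np.degrees(np.arctan2(v[1],v[0]))-90)
o=r.get_obs(); M=R.from_rotvec(o['orientation']).as_matrix(); print(M.round(3))
# shaft crest heights
D=np.load('top_0.npy')
for uv in [(230,195),(250,215),(275,240),(300,262),(330,288),(355,310)]: print(uv,ondepth('top',uv,D).round(3))
```

```text
punch [[0.5743 0.2877 0.009 ]
 [0.4769 0.2477 0.009 ]] [0.5256 0.2677 0.009 ] 0.1053618555333731 22.31168793609377
patch [ 0.62910071 -0.27826157  0.0405    ] [0.05777559 0.03174733 0.05779542]
lid [[ 0.6441 -0.2147  0.045 ]
 [ 0.6692 -0.3228  0.045 ]
 [ 0.5111 -0.3665  0.045 ]
 [ 0.4844 -0.2533  0.045 ]] [0.11097222 0.16406248 0.11632897]
13.57926450580013
15.45132797334656
13.073890386730326
[[-0.961  0.277 -0.   ]
 [ 0.277  0.961 -0.002]
 [-0.    -0.002 -1.   ]]
(230, 195) [[0.583 0.116 0.108]]
(250, 215) [[0.535 0.066 0.185]]
(275, 240) [[0.482 0.013 0.23 ]]
(300, 262) [[ 0.438 -0.037  0.248]]
(330, 288) [[ 0.385 -0.098  0.247]]
(355, 310) [[ 0.33  -0.16   0.208]]
```

Emit:
arm_command(plan="0 0 -0.058 10.7; 0 0 -0.058 10.7; 0 0 -0.058 10.7; 0 0 0 10.7; 0 0 0 10.7; 0 0 0 10.7; 0 0 0 10.7; 0 0 0 10.7; 0 0 0 10.7; 0 0 0 10.7; 0 0 0 10.7; 0 0 0 10.7; 0 0 0 10.7; 0 0 0 10.7; 0 0 0 0", hand=1, grip_force=30)

```text
clock: 1.98
tcp_pos: [0.1868, 0.6485, 0.4187]
orientation: [3.116, 0.389, -0.0]
contact_force: [-0.5, 0.8, -0.0]
grip_width: 0.0
gripper_force: 0.0
```

Emit:
arm_command(plan="0.022 0.041 0 0; 0.022 0.041 0 0; 0.022 0.041 0 0; 0.022 0.041 0 0; 0.022 0.041 0 0; 0.022 0.041 0 0; 0.022 0.041 0 0; 0.022 0.041 0 0; 0.022 0.041 0 0; 0.022 0.041 0 0; 0 0.045 0 0; 0 0.045 0 0; 0 0.045 0 0; 0 0.045 0 0; 0 0.045 0 0; 0 0.045 0 0; 0 0.045 0 0; 0 0.045 0 0; 0 0.045 0 0; 0 0.045 0 0")

```text
clock: 4.47
tcp_pos: [0.6103, -0.1331, 0.4191]
orientation: [-3.116, -0.394, 0.0]
contact_force: [-0.3, 0.0, -0.3]
grip_width: -0.0001
gripper_force: 0.0
```

Run:
```python
from h import *
o=r.get_obs(); x=np.array([.9693,.2460,0]); y=np.array([.2460,-.9693,0])
t=np.array([.637,-.276,0]); d=t-o['tcp_pos']; print(o['clock'],o['tcp_pos'],o['orientation'],o['contact_force'],d@x,d@y)
```

```text
4.475 [ 0.61030398 -0.13305999  0.41908155] [-3.11644528e+00 -3.93810830e-01  3.32356754e-04] [-0.31619322  0.03741925 -0.26143862] -0.009286795213291576 0.14511897381188027
```

Emit:
arm_command(plan="-0.003 0.048 0 0; -0.003 0.048 0 0; -0.003 0.049 0 0; 0 0 0.04 0; 0 0 0.04 0; 0 0 0.04 0; 0 0 0.04 0; 0 0 0.04 0; 0 0 0.04 0; 0 0 0.04 0; 0 0 0.03 0; 0 0 0.015 0; 0 0 0 0; 0 0 0 0")

```text
clock: 6.22
tcp_pos: [0.6375, -0.2752, 0.0957]
orientation: [3.117, 0.387, 0.003]
contact_force: [0.4, -1.1, -0.1]
grip_width: 0.0
gripper_force: 0.0
```

Run:
```python
from h import *
save('top','1'); save('side','1')
a=cv2.imread('top_1.png')[150:250,335:435]; b=cv2.imread('side_1.png')[80:180,230:390]
f=lambda q,k:cv2.resize(q,None,fx=k,fy=k,interpolation=cv2.INTER_CUBIC)
out=np.zeros((500,800,3),np.uint8); out[:300,:300]=f(a,3); out[:300,300:780]=f(b,3)
out=out[:300]
cv2.imwrite('pics/c2.png',out)
o=r.get_obs(); print(o['tcp_pos'],o['contact_force'],o['joints'])
```

```text
[ 0.6374801  -0.27514974  0.09581277] [-0.53607455 -0.11082583 -0.52557183] [-0.13118626  0.77157123  0.69337776  1.65385167 -0.58828369  0.93280525
 -0.54096542]
```

View pics/c2.png

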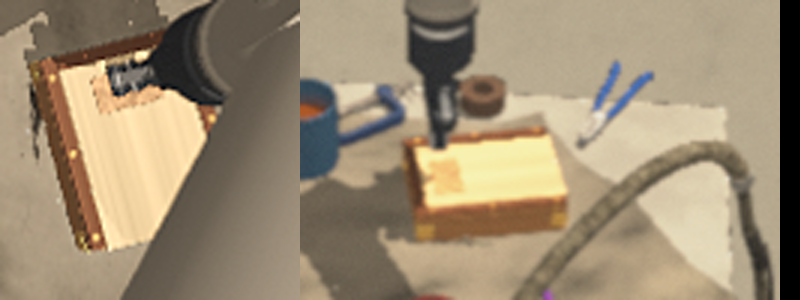

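The left crop shows the fingertips just above the front part of the cork patch. The right crop shows the arm and the case well clear of the shaft.

Emit:
arm_command(plan="0 0 0.012 0; 0 0 0.008 0; 0 0 0.006 0; 0 0 0.002 0; 0 0 0.00125 0; 0 0 0.00125 0; 0 0 0.00125 0; 0 0 0.00125 0; 0 0 0.00125 0; 0 0 0.00125 0; 0 0 0 0")

```text
clock: 7.7
tcp_pos: [0.6367, -0.2746, 0.0586]
orientation: [-3.118, -0.386, 0.0]
contact_force: [-0.1, 0.2, 0.2]
grip_width: 0.0002
gripper_force: 0.0
```

Emit:
arm_command(plan="0 0 0.001 0; 0 0 0.001 0; 0 0 0.001 0; 0 0 0 0")

```text
clock: 8.2
tcp_pos: [0.6366, -0.2746, 0.0556]
orientation: [-3.118, -0.386, 0.0]
contact_force: [0.0, 0.6, 0.1]
grip_width: -0.0001
gripper_force: 0.0
```

Emit:
arm_command(plan="0 0 0.001 0; 0 0 0.001 0; 0 0 0 0")

```text
clock: 8.57
tcp_pos: [0.6367, -0.2748, 0.0547]
orientation: [-3.117, -0.386, -0.001]
contact_force: [-2.0, 1.2, 7.1]
grip_width: 0.0
gripper_force: 3.4
```

Emit:
arm_command(plan="0 0 0.0006 0; 0 0 0.0005 0; 0 0 0 0")

```text
clock: 8.95
tcp_pos: [0.6368, -0.2748, 0.0547]
orientation: [-3.117, -0.385, -0.001]
contact_force: [-4.3, 3.4, 14.8]
grip_width: -0.0002
gripper_force: 7.1
```

Emit:
arm_command(plan="-0.001 0 0.0003 0; -0.002 0 0 0; -0.003 0 0 0; -0.003 0 0 0; 0 0 0 0")

```text
clock: 9.57
tcp_pos: [0.6319, -0.2764, 0.0547]
orientation: [3.116, 0.388, 0.011]
contact_force: [5.0, 1.7, 6.7]
grip_width: 0.0001
gripper_force: 3.8
```

Emit:
arm_command(plan="0 0 0.0006 0; 0 0 0.0006 0; 0 0 0.0003 0; 0 0 0 0")

```text
clock: 10.07
tcp_pos: [0.632, -0.2765, 0.0546]
orientation: [3.117, 0.388, 0.012]
contact_force: [1.9, 4.5, 18.5]
grip_width: 0.0003
gripper_force: 9.1
```

Emit:
arm_command(plan="-0.002 0 0.0002 0; -0.002 0 0.0002 0; -0.002 0 0 0; -0.002 0 0 0")

```text
clock: 10.58
tcp_pos: [0.6277, -0.2777, 0.0546]
orientation: [3.115, 0.39, 0.021]
contact_force: [9.9, 4.3, 13.7]
grip_width: 0.0002
gripper_force: 6.9
```

Emit:
arm_command(plan="-0.002 0 0.0003 0; -0.002 0 0.0003 0; -0.002 0 0 0; -0.002 0 0 0")

```text
clock: 11.08
tcp_pos: [0.621, -0.2794, 0.0546]
orientation: [3.114, 0.391, 0.024]
contact_force: [12.1, 4.3, 16.1]
grip_width: 0.0
gripper_force: 8.3
```

Run:
```python
from h import *
save('side','2'); save('top','2')
f=lambda q,k:cv2.resize(q,None,fx=k,fy=k,interpolation=cv2.INTER_CUBIC)
a=cv2.imread('side_2.png')[115:165,255:330]; b=cv2.imread('side_1.png')[115:165,255:330]
c=cv2.imread('top_2.png')[150:240,338:418];
cv2.imwrite('pics/c3.png',np.hstack([np.vstack([f(a,5),f(b,5)]),cv2.resize(c,(400,500))]))
print(r.get_obs()['tcp_pos'])
```

```text
[ 0.62043676 -0.27956854  0.05460564]
```

View pics/c3.png

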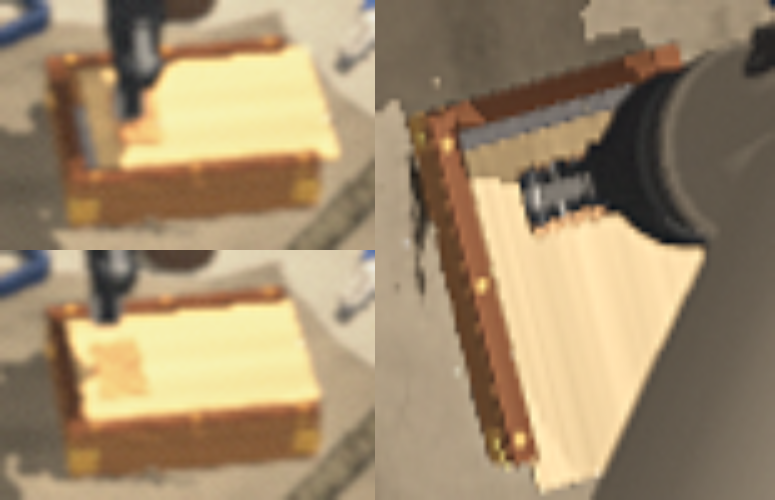

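The lid is moving with the fingers: a gap has opened at the rear, with its edge at about (475,178) in the right crop. Next I check the gap by depth.

Run:
```python
from h import *
D=np.load('top_2.npy'); c=np.array([.5835,-.2895]); x=np.array([.9693,.2460]); yl=np.array([-.246,.9693])
for yy in (50,40,30):
  s=[]
  for xx in range(88,20,-4):
    P=np.r_[c+x*xx/1e3+yl*yy/1e3,.039]; uv=proj('top',P)[0]; s.append((xx,round(ondepth('top',uv,D)[0,2]*1e3)))
  print(yy,s)
```

```text
50 [(88, 44), (84, 47), (80, 47), (76, 10), (72, 8), (68, 6), (64, 36), (60, 39), (56, 40), (52, 40), (48, 39), (44, 38), (40, 44), (36, 40), (32, 37), (28, 39), (24, 43)]
40 [(88, 45), (84, 46), (80, 45), (76, 8), (72, 8), (68, 8), (64, 40), (60, 38), (56, 39), (52, 41), (48, 40), (44, 40), (40, 41), (36, 36), (32, 39), (28, 41), (24, 39)]
30 [(88, 44), (84, 46), (80, 45), (76, 4), (72, 6), (68, 9), (64, 38), (60, 39), (56, 39), (52, 43), (48, 127), (44, 131), (40, 129), (36, 129), (32, 130), (28, 128), (24, 129)]
```

Emit:
arm_command(plan="-0.002 0 0.0001 0; -0.003 0 0 0; -0.003 0 0 0; -0.003 0 0 0; -0.003 0 0 0; -0.003 0 0 0")

```text
clock: 11.92
tcp_pos: [0.6049, -0.2834, 0.0546]
orientation: [3.114, 0.391, 0.024]
contact_force: [11.5, 6.1, 17.8]
grip_width: 0.0
gripper_force: 8.9
```

Emit:
arm_command(plan="-0.003 0 0 0; -0.003 0 0 0; -0.003 0 0 0; -0.003 0 0 0; -0.003 0 0 0; -0.003 0 0 0; -0.003 0 0 0; -0.003 0 0 0; -0.003 0 0 0; -0.003 0 0 0")

```text
clock: 13.18
tcp_pos: [0.5763, -0.2907, 0.0546]
orientation: [3.114, 0.392, 0.025]
contact_force: [11.4, 7.0, 20.4]
grip_width: 0.0
gripper_force: 9.8
```

Emit:
arm_command(plan="-0.003 -0.0005 -0.0002 0; -0.003 -0.0005 -0.0002 0; -0.003 0 0 0; -0.003 0 0 0; -0.003 0 0 0; -0.003 0 0 0; -0.003 0 -0.0001 0; -0.003 0 0 0; -0.003 0 0 0; -0.003 0 0 0")

```text
clock: 14.42
tcp_pos: [0.5461, -0.2982, 0.0546]
orientation: [3.114, 0.391, 0.023]
contact_force: [11.7, 5.4, 17.6]
grip_width: 0.0001
gripper_force: 9.0
```

Emit:
arm_command(plan="-0.003 0 0 0; -0.003 0 0 0; -0.003 0 0 0; -0.003 0 0 0; -0.003 0 0 0; -0.003 0 -0.0001 0; -0.003 0 0 0; -0.003 0 0 0; -0.003 0 0 0; -0.003 0 0 0")

```text
clock: 15.68
tcp_pos: [0.5172, -0.3055, 0.0545]
orientation: [3.114, 0.391, 0.023]
contact_force: [12.0, 5.2, 19.7]
grip_width: -0.0001
gripper_force: 9.5
```

Emit:
arm_command(plan="-0.003 0 -0.0002 0; -0.003 0 0 0; -0.003 0 0 0; -0.003 0 0 0; 0 0 0 0")

```text
clock: 16.3
tcp_pos: [0.5044, -0.3088, 0.0544]
orientation: [3.114, 0.39, 0.02]
contact_force: [8.9, 4.6, 20.7]
grip_width: 0.0002
gripper_force: 9.5
```

Run:
```python
from h import *
save('top','3',(330,140,430,260),5)
D=np.load('top_3.npy'); c=np.array([.5835,-.2895]); x=np.array([.9693,.2460]); yl=np.array([-.246,.9693])
for yy in (50,40,30,-40):
  s=[]
  for xx in range(-30,-90,-3):
    P=np.r_[c+x*xx/1e3+yl*yy/1e3,.039]; uv=proj('top',P)[0]; s.append((xx,round(ondepth('top',uv,D)[0,2]*1e3)))
  print(yy,s)
```

```text
50 [(-30, 7), (-33, 5), (-36, 6), (-39, 6), (-42, 7), (-45, 8), (-48, 8), (-51, 10), (-54, 42), (-57, 39), (-60, 38), (-63, 43), (-66, 39), (-69, 40), (-72, 38), (-75, 39), (-78, 35), (-81, 38), (-84, 37), (-87, 41)]
40 [(-30, 7), (-33, 6), (-36, 6), (-39, 6), (-42, 8), (-45, 9), (-48, 5), (-51, 39), (-54, 43), (-57, 38), (-60, 41), (-63, 37), (-66, 40), (-69, 37), (-72, 40), (-75, 42), (-78, 39), (-81, 40), (-84, 37), (-87, 40)]
30 [(-30, 7), (-33, 4), (-36, 8), (-39, 4), (-42, 7), (-45, 9), (-48, 9), (-51, 11), (-54, 40), (-57, 41), (-60, 42), (-63, 40), (-66, 38), (-69, 41), (-72, 40), (-75, 41), (-78, 43), (-81, 36), (-84, 126), (-87, 131)]
-40 [(-30, 11), (-33, 10), (-36, 5), (-39, 6), (-42, 9), (-45, 7), (-48, 7), (-51, 6), (-54, 39), (-57, 40), (-60, 42), (-63, 174), (-66, 175), (-69, 178), (-72, 188), (-75, 192), (-78, 198), (-81, 207), (-84, 209), (-87, 211)]
```

View pics/top_3.png

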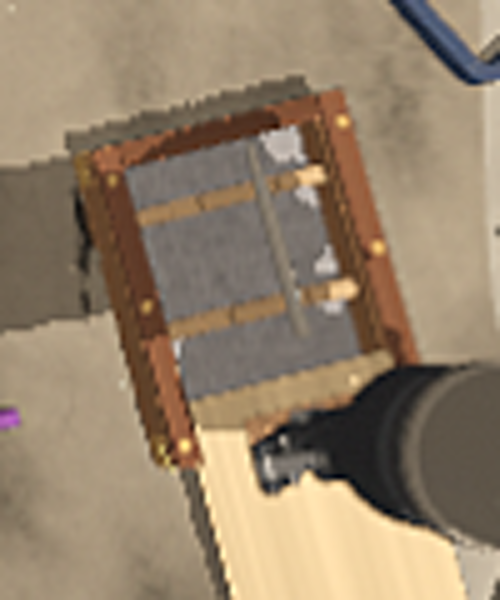

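The lid edge is straight at about -53 mm, which means about 136 mm of travel, and the rests are clear. The rear rest bar runs (140,215)–(325,175) and the front one (170,330)–(355,290). The empty notches are near (205,203) and (237,315). The other punch lies from (262,150) to (303,335).

Run:
```python
from h import *
g=lambda L:[(330+x/5-.4,140+y/5-.4) for x,y in L]
c=np.array([.5835,-.2895]); x=np.array([.9693,.2460]); yl=np.array([-.246,.9693])
def cf(P): d=P[:,:2]-c; return np.c_[d@x,d@yl].round(4)
N=onz('top',g([(205,203),(237,315)]),.018); print('notch',N.round(4),cf(N))
v=N[0]-N[1]; print(np.degrees(np.arctan2(v[1],v[0])),np.linalg.norm(v))
O=onz('top',g([(258,148),(303,335)]),.027); print('other',cf(O)); v=O[0]-O[1]; print(np.degrees(np.arctan2(v[1],v[0])))
L=onz('top',g([(80,152),(345,92),(165,465)]),.045); print('case top corners',L.round(4),cf(L))
S=onz('top',g([(110,180),(343,121),(185,445),(377,247)]),.045); print('studs',cf(S))
I=cv2.imread('top_3.png'); q=cv2.resize(I[165:215,350:405],None,fx=14,fy=12,interpolation=cv2.INTER_CUBIC)
q=cv2.convertScaleAbs(q,alpha=1.6); cv2.imwrite('pics/c4.png',q)
```

```text
notch [[ 0.6268 -0.2676  0.018 ]
 [ 0.5649 -0.2835  0.018 ]] [[ 0.0473  0.0106]
 [-0.0165  0.0104]]
14.414548221115181 0.06386452139581646
other [[ 0.0693 -0.0225]
 [-0.0352 -0.0182]]
11.838732321191486
case top corners [[ 0.6523 -0.1918  0.045 ]
 [ 0.6844 -0.3351  0.045 ]
 [ 0.4849 -0.2332  0.045 ]] [[ 0.0907  0.0778]
 [ 0.0866 -0.069 ]
 [-0.0817  0.0788]]
studs [[ 0.0721  0.0662]
 [ 0.0717 -0.0636]
 [-0.0742  0.0657]
 [ 0.0019 -0.0624]]
```

View pics/c4.png

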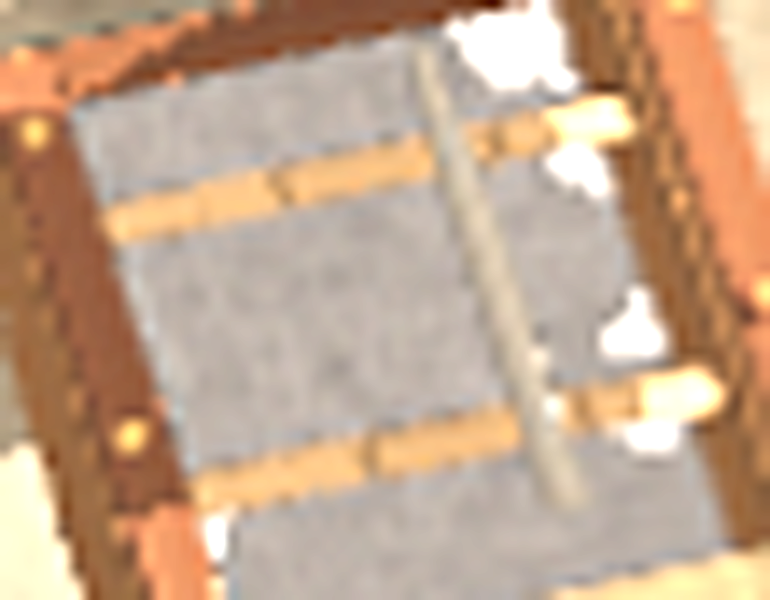

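Emit:
arm_command(plan="0.003 0 -0.0005 0; 0.002 0 -0.0005 0; 0 0 -0.001 0; 0 0 -0.002 0; 0 0 -0.004 0; 0 0 -0.01 0; 0 0 -0.03 0; 0 0 -0.05 0; 0 0 -0.05 0; 0 0 -0.05 0; 0 0 -0.05 0; 0 0 -0.05 0; 0 0 -0.05 0; 0 0 -0.02 0; 0 0 0 0")

```text
clock: 18.23
tcp_pos: [0.5016, -0.3082, 0.4201]
orientation: [3.117, 0.385, 0.004]
contact_force: [0.6, 0.1, -0.3]
grip_width: 0.0001
gripper_force: 0.0
```

The enlarged crop shows the right walls of the empty notches at (285,185) and (372,450). The other pair's right walls are at (493,145) and (567,410).

Run:
```python
from h import *
g=lambda L:[(350+x/14-.46,165+y/12-.46) for x,y in L]
c=np.array([.5835,-.2895]); x=np.array([.9693,.2460]); yl=np.array([-.246,.9693])
def cf(P): d=P[:,:2]-c; return (np.c_[d@x,d@yl]*1e3).round(1)
print('walls',cf(onz('top',g([(285,185),(372,450),(493,145),(567,410)]),.0215)))
print('bars',cf(onz('top',g([(190,205),(370,170),(280,470),(450,435)]),.027)))
print('other',cf(onz('top',g([(425,50),(572,495)]),.026)))
save('top','4',(140,180,420,280),2.8)
D=np.load('top_4.npy');
```

```text
walls [[ 48.5  13.5]
 [-14.2  13.6]
 [ 47.2 -28.5]
 [-14.9 -25.8]]
bars [[ 48.7  34.6]
 [ 47.7  -1.6]
 [-13.8  34. ]
 [-14.3  -0.1]]
other [[ 71.5 -19.8]
 [-33.4 -19.7]]
```

View pics/top_4.png

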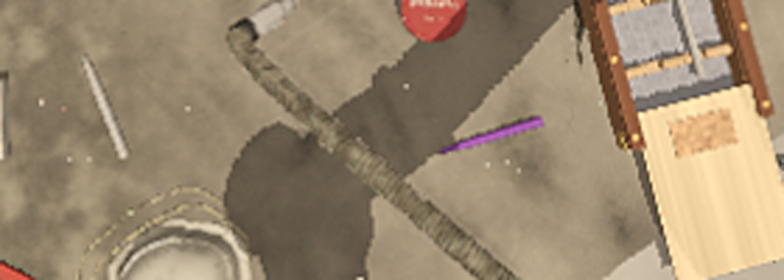

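Emit:
arm_command(plan="0.0118 -0.0394 0 0; 0.0118 -0.0394 0 0; 0.0118 -0.0394 0 0; 0.0118 -0.0394 0 0; 0.0118 -0.0394 0 0; 0.0118 -0.0394 0 0; 0.0118 -0.0394 0 0; 0.0118 -0.0394 0 0; 0.0118 -0.0394 0 0; 0.0118 -0.0394 0 0; 0.0118 -0.0394 0 0; 0.0118 -0.0394 0 0; 0.0118 -0.0394 0 0; 0.0118 -0.0394 0 -8; 0 0 0.05 0; 0 0 0.05 0; 0 0 0.05 0; 0 0 0.05 0; 0 0 0.05 0; 0 0 0 0", hand=0)

```text
clock: 20.78
tcp_pos: [0.5237, 0.2657, 0.164]
orientation: [3.079, 0.601, -0.015]
contact_force: [-0.5, -0.7, 1.1]
grip_width: 0.0428
gripper_force: 0.0
```

Run:
```python
from h import *
o=r.get_obs(); M=R.from_rotvec(o['orientation']).as_matrix()
print(o['clock'],o['tcp_pos'],o['grip_width'],np.degrees(np.arctan2(M[1,0],M[0,0])),((np.array([.5256,.2677,.016])-o['tcp_pos'])@M).round(4))
save('side','5',(215,210,365,310),5)
```

```text
20.775 [0.52370961 0.26566799 0.16399085] 0.04280061300419044 22.087219931611383 [ 0.004  -0.0016  0.148 ]
```

View pics/side_5.png

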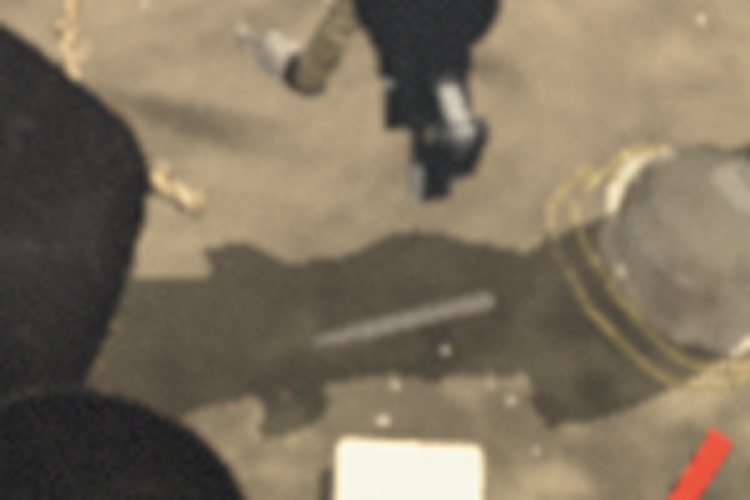

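The side view shows the open fingers above the bar, whose ends are at (315,342) and (493,298). Nothing is in the way, so I descend and grip.

Emit:
arm_command(plan="0.004 -0.0016 0.035 0; 0 0 0.035 0; 0 0 0.035 0; 0 0 0.025 0; 0 0 0.012 0; 0 0 0.005 0; 0 0 0 0; 0 0 0 0")

```text
clock: 21.82
tcp_pos: [0.5312, 0.271, 0.0226]
orientation: [-3.083, -0.602, -0.002]
contact_force: [0.1, 0.1, 0.0]
grip_width: 0.0427
gripper_force: 0.0
```

Emit:
arm_command(plan="0 0 0 0; 0 0 0 0; 0 0 0 0; 0 0 0 0; 0 0 0 0; 0 0 0 0", hand=1, grip_force=60)

```text
clock: 22.58
tcp_pos: [0.5307, 0.2707, 0.022]
orientation: [-3.083, -0.602, -0.001]
contact_force: [-0.7, -0.3, 5.8]
grip_width: 0.0043
gripper_force: 59.2
```

Emit:
arm_command(plan="0 0 0 0; 0 0 0 0; 0 0 0 0; -0.0055 0 0 0; 0 0 0.003 0; 0 0 0.003 0; 0 0 0 0; 0 0 0 0", hand=0.4)

```text
clock: 23.58
tcp_pos: [0.5255, 0.2686, 0.0156]
orientation: [3.083, 0.602, -0.0]
contact_force: [-0.2, -1.5, 0.3]
grip_width: 0.0253
gripper_force: 0.0
```

Run:
```python
from h import *
o=r.get_obs(); M=R.from_rotvec(o['orientation']).as_matrix()
print(o['tcp_pos'],o['grip_width'],o['contact_force'],((np.array([.5256,.2677,.016])-o['tcp_pos'])@M).round(4))
p,_=save('side','6')
print(onz('side',[(278,278.4),(313.6,269.6)],.007).mean(0))
```

```text
[0.52547169 0.26856451 0.01555287] 0.025319817801942212 [-0.1741989  -1.46898103  0.28311787] [-0.0002  0.0008 -0.0004]
[0.52044841 0.27087775 0.007     ]
```

Emit:
arm_command(plan="0 0 0 0; 0 0 0 0; 0 0 0 0; 0 0 0 0; 0 0 0 0", hand=1, grip_force=70)

```text
clock: 24.25
tcp_pos: [0.5255, 0.2686, 0.0159]
orientation: [-3.083, -0.602, -0.0]
contact_force: [-1.8, -1.2, 4.5]
grip_width: 0.006
gripper_force: 69.8
```

Emit:
arm_command(plan="0 0 0 0; 0 0 0.001 0; 0 0 0.0008 0; 0 0 0 0", hand=0.7)

```text
clock: 24.75
tcp_pos: [0.5253, 0.2686, 0.0144]
orientation: [-3.083, -0.602, 0.001]
contact_force: [-3.5, -1.9, 10.1]
grip_width: 0.0128
gripper_force: 4.8
```

Emit:
arm_command(plan="0 0 0 0; 0 0 0 0; 0 0 0 0; 0 0 0 0", hand=1)

```text
clock: 25.25
tcp_pos: [0.5256, 0.2686, 0.0146]
orientation: [-3.083, -0.602, -0.0]
contact_force: [-2.9, -0.3, 10.0]
grip_width: 0.006
gripper_force: 70.0
```

Emit:
arm_command(plan="0 0 -0.005 0; 0 0 -0.01 0; 0 0 -0.02 0; 0 0 -0.03 0; 0 0 -0.04 0; 0 0 0 0")

```text
clock: 26.0
tcp_pos: [0.5277, 0.2695, 0.1229]
orientation: [-3.081, -0.601, -0.01]
contact_force: [0.4, 0.1, -0.6]
grip_width: 0.006
gripper_force: 68.5
```

Run:
```python
from h import *
o=r.get_obs(); print(o['tcp_pos'],o['grip_width'],o['gripper_force'],o['contact_force'],o['moment'])
save('side','7',(225,200,335,300),6)
```

```text
[0.52767407 0.26947495 0.12289045] 0.006048600601956078 68.49821448326111 [ 0.44123019  0.1139018  -0.56005321] [ 0.00175181  0.0132082  -0.02744679]
```

View pics/side_7.png

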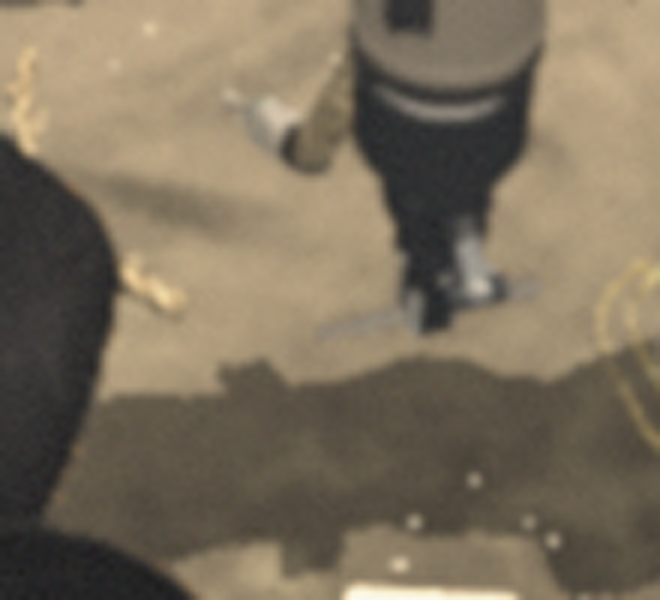

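The bar is held near its middle, with ends at (320,330) and (535,287) and the fingers at about (430,310). I carry it high over the shaft.

Emit:
arm_command(plan="0 0 -0.045 8; 0 0 -0.055 0; 0 0 -0.055 0; 0 0 -0.055 0; 0 0 -0.055 0; -0.003 0.02 -0.02 0; -0.005 0.038 0 0; -0.005 0.038 0 0; -0.005 0.038 0 0; -0.005 0.038 0 0; -0.005 0.038 0 0; -0.005 0.038 0 0; -0.005 0.038 0 0; -0.005 0.038 0 0; -0.005 0.038 0 0; -0.005 0.038 0 0; -0.005 0.038 0 0; -0.005 0.038 0 0; -0.005 0.038 0 0; -0.003 0.018 0 0")

```text
clock: 28.55
tcp_pos: [0.5844, -0.2678, 0.4021]
orientation: [-3.118, -0.379, 0.005]
contact_force: [0.5, -0.1, -1.3]
grip_width: 0.0062
gripper_force: 68.6
```

Emit:
arm_command(plan="0 0 0.04 0; 0 0 0.05 0; 0 0 0.05 0; 0 0 0.05 0; 0 0 0.05 0; 0 0 0.04 0; 0 0 0.02 0; 0 0 0 0; 0 0 0 0")

```text
clock: 29.68
tcp_pos: [0.5869, -0.2655, 0.1053]
orientation: [3.117, 0.385, 0.003]
contact_force: [0.2, 0.2, 0.2]
grip_width: 0.0062
gripper_force: 68.7
```

Run:
```python
from h import *
o=r.get_obs(); M=R.from_rotvec(o['orientation']).as_matrix()
print(o['clock'],o['tcp_pos'],o['grip_width'],np.degrees(np.arctan2(M[1,0],M[0,0])),((np.array([.5941,-.2631,.0306])-o['tcp_pos'])@M).round(4))
p,D=save('top','8'); I=p.astype(int)
# bar points by height along line of bar in hand
t=o['tcp_pos']; zb=t[2]-.0096
for s in range(-66,70,4):
  P=t+M[:,0]*s/1e3; P[2]=zb+.005; u,v=proj('top',P)[0]
  print(s,(round(u,1),round(v,1)),round(ondepth('top',(u,v),D)[0,2]*1e3),end=' | ')
```

```text
29.675 [ 0.58688656 -0.26553737  0.10528363] 0.006181373228707591 14.089247957789144 [ 0.0075 -0.0007  0.0747]
-66 (np.float64(388.7), np.float64(218.8)) 38 | -62 (np.float64(388.2), np.float64(217.2)) 42 | -58 (np.float64(387.8), np.float64(215.7)) 40 | -54 (np.float64(387.4), np.float64(214.1)) 8 | -50 (np.float64(386.9), np.float64(212.6)) 99 | -46 (np.float64(386.5), np.float64(211.0)) 102 | -42 (np.float64(386.0), np.float64(209.5)) 104 | -38 (np.float64(385.6), np.float64(207.9)) 99 | -34 (np.float64(385.2), np.float64(206.4)) 102 | -30 (np.float64(384.7), np.float64(204.8)) 101 | -26 (np.float64(384.3), np.float64(203.3)) 97 | -22 (np.float64(383.9), np.float64(201.7)) 101 | -18 (np.float64(383.4), np.float64(200.2)) 99 | -14 (np.float64(383.0), np.float64(198.7)) 207 | -10 (np.float64(382.6), np.float64(197.1)) 200 | -6 (np.float64(382.1), np.float64(195.6)) 200 | -2 (np.float64(381.7), np.float64(194.0)) 203 | 2 (np.float64(381.3), np.float64(192.5)) 205 | 6 (np.float64(380.8), np.float64(191.0)) 205 | 10 (np.float64(380.4), np.float64(189.4)) 103 | 14 (np.float64(380.0), np.float64(187.9)) 103 | 18 (np.float64(379.5), np.float64(186.4)) 104 | 22 (np.float64(379.1), np.float64(184.8)) 102 | 26 (np.float64(378.7), np.float64(183.3)) 100 | 30 (np.float64(378.2), np.float64(181.8)) 102 | 34 (np.float64(377.8), np.float64(180.2)) 100 | 38 (np.float64(377.4), np.float64(178.7)) 102 | 42 (np.float64(377.0), np.float64(177.2)) 102 | 46 (np.float64(376.5), np.float64(175.7)) 99 | 50 (np.float64(376.1), np.float64(174.1)) 100 | 54 (np.float64(375.7), np.float64(172.6)) 7 | 58 (np.float64(375.2), np.float64(171.1)) 6 | 62 (np.float64(374.8), np.float64(169.6)) 10 | 66 (np.float64(374.4), np.float64(168.0)) 47 |
```

Emit:
arm_command(plan="0.0075 -0.0007 0 0; 0 0 0.02 0; 0 0 0.02 0; 0 0 0.012 0; 0 0 0.004 0; 0 0 0 0; 0 0 0 0")

```text
clock: 30.6
tcp_pos: [0.5937, -0.2625, 0.0484]
orientation: [3.117, 0.386, 0.001]
contact_force: [1.1, -1.0, -1.0]
grip_width: 0.0065
gripper_force: 68.6
```

Emit:
arm_command(plan="0 0.0005 0.003 0; 0 0 0.003 0; 0 0 0.002 0; 0 0 0.002 0; 0 0 0.002 0; 0 0 0.002 0; 0 0 0 0")

```text
clock: 31.48
tcp_pos: [0.5934, -0.2626, 0.0336]
orientation: [-3.118, -0.386, 0.0]
contact_force: [-0.6, 0.5, -0.8]
grip_width: 0.0063
gripper_force: 68.6
```

Emit:
arm_command(plan="0 0 0.001 0; 0 0 0.001 0; 0 0 0.0007 0; 0 0 0 0")

```text
clock: 31.98
tcp_pos: [0.5934, -0.2627, 0.031]
orientation: [-3.118, -0.386, 0.0]
contact_force: [-1.0, -0.1, -0.1]
grip_width: 0.0061
gripper_force: 68.6
```

Emit:
arm_command(plan="0 0 0.0006 0; 0 0 0.0006 0; 0 0 0 0")

```text
clock: 32.35
tcp_pos: [0.5935, -0.2627, 0.0307]
orientation: [-3.117, -0.386, -0.001]
contact_force: [-2.1, 1.6, 6.9]
grip_width: 0.0061
gripper_force: 69.5
```

Emit:
arm_command(plan="0 0 0 0; 0 0 0 0; 0 0 0 0; 0 0 -0.003 0; 0 0 -0.006 0; 0 0 -0.015 0; 0 0 -0.03 0; 0 0 -0.045 0; 0 0 -0.05 0; 0 0 0 0", hand=0.5)

```text
clock: 33.6
tcp_pos: [0.5956, -0.2645, 0.1844]
orientation: [3.114, 0.384, 0.012]
contact_force: [0.0, 0.5, -0.1]
grip_width: 0.0213
gripper_force: 0.0
```

Run:
```python
from h import *
o=r.get_obs(); M=R.from_rotvec(o['orientation']).as_matrix(); print(o['tcp_pos'],o['grip_width'])
p,D=save('top','9')
t=np.array([.5935,-.2627,.026]); X=np.array([.9693,.246,0])
for s in range(-62,66,4):
  u,v=proj('top',t+X*s/1e3)[0]; print(s,round(ondepth('top',(u,v),D)[0,2]*1e3),p[int(round(v)),int(round(u))],end=' | ')
c=np.array([.5835,-.2895]); yl=np.array([-.246,.9693]); print()
# lid edge
for yy in (45,0,-40):
  for xx in range(-40,-70,-2):
    q=np.r_[c+X[:2]*xx/1e3+yl*yy/1e3,.039]; z=ondepth('top',proj('top',q)[0],D)[0,2]
    if .03<z<.06: print('edge',yy,xx); break
# patch by colour: cork is darker/redder than lid
for xx in range(-55,-130,-4):
    q=np.r_[c+X[:2]*xx/1e3+yl*1.5e-3,.04]; u,v=proj('top',q)[0]; print(xx,p[int(round(v)),int(round(u))],end=' ')
```

```text
[ 0.59560652 -0.26454601  0.18435726] 0.02132223196454757
-62 8 [121 113 108] | -58 9 [115 108 104] | -54 11 [205 193 178] | -50 27 [212 197 177] | -46 29 [214 200 180] | -42 28 [206 194 173] | -38 25 [218 205 184] | -34 26 [218 207 189] | -30 28 [214 202 182] | -26 24 [223 210 191] | -22 27 [205 192 172] | -18 27 [219 205 185] | -14 24 [212 198 176] | -10 24 [207 194 173] | -6 30 [222 209 188] | -2 26 [207 194 174] | 2 27 [220 206 186] | 6 28 [220 206 186] | 10 26 [210 196 176] | 14 23 [221 207 186] | 18 26 [203 190 169] | 22 27 [218 205 184] | 26 27 [214 201 182] | 30 24 [210 199 181] | 34 24 [217 205 186] | 38 988 [203 191 172] | 42 22 [223 208 186] | 46 24 [208 195 174] | 50 26 [201 188 173] | 54 6 [193 183 176] | 58 9 [195 186 178] | 62 48 [76 41 20] | 
edge 45 -54
edge 0 -54
edge -40 -52
-55 [255 242 188] -59 [255 227 175] -63 [255 226 176] -67 [255 234 183] -71 [223 181 130] -75 [236 186 135] -79 [246 196 143] -83 [233 184 131] -87 [227 178 126] -91 [225 175 126] -95 [219 171 121] -99 [213 162 113] -103 [238 200 148] -107 [255 224 174] -111 [254 225 175] -115 [255 224 174] -119 [253 222 171] -123 [254 223 172] -127 [252 221 172]
```

The punch lies level in both notches: its top is at about 26 mm over its whole length and the point matches. The lid has not moved (edge at -53). Next I return to the patch to shut it.

Emit:
arm_command(plan="-0.035 0.007 0 0; -0.035 0.007 0 0; -0.028 0.006 0 0; 0 0 0.03 0; 0 0 0.04 0; 0 0 0.03 0; 0 0 0.014 0; 0 0 0.006 0; 0 0 0 0; 0 0 0 0", hand=1, grip_force=30)

```text
clock: 34.9
tcp_pos: [0.5038, -0.3063, 0.0598]
orientation: [3.117, 0.386, 0.002]
contact_force: [0.4, -0.6, 0.2]
grip_width: -0.0004
gripper_force: 0.0
```

Emit:
arm_command(plan="0.002 0.0018 0 0; 0 0 0.00125 0; 0 0 0.00125 0; 0 0 0.00125 0; 0 0 0.001 0; 0 0 0.0005 0; 0 0 0 0")

```text
clock: 35.78
tcp_pos: [0.5059, -0.3071, 0.0546]
orientation: [-3.117, -0.386, -0.001]
contact_force: [-1.1, 1.8, 10.6]
grip_width: 0.0001
gripper_force: 5.3
```

Emit:
arm_command(plan="0.001 0 0.0002 0; 0.001 0 0 0; 0.001 0 0 0; 0 0 0 0")

```text
clock: 36.28
tcp_pos: [0.5061, -0.3071, 0.0545]
orientation: [-3.116, -0.383, 0.004]
contact_force: [-9.0, 3.0, 16.6]
grip_width: 0.0001
gripper_force: 8.8
```

Emit:
arm_command(plan="0.001 0 -0.0001 0; 0.001 0 -0.0001 0; 0.002 0 -0.0001 0; 0.002 0 -0.0001 0")

```text
clock: 36.78
tcp_pos: [0.5094, -0.3062, 0.0545]
orientation: [-3.116, -0.38, 0.01]
contact_force: [-14.4, 1.6, 18.7]
grip_width: 0.0001
gripper_force: 9.2
```

Emit:
arm_command(plan="0.003 0 -0.0001 0; 0.003 0 -0.0001 0; 0.003 0 0 0; 0.003 0 0 0; 0.003 0 0 0; 0.003 0 0 0")

```text
clock: 37.52
tcp_pos: [0.5272, -0.3018, 0.0546]
orientation: [-3.116, -0.381, 0.01]
contact_force: [-13.0, 1.9, 16.6]
grip_width: -0.0001
gripper_force: 8.4
```

Emit:
arm_command(plan="0.003 0 0 0; 0.003 0 0 0; 0.003 0 0 0; 0.003 0 0 0; 0.003 0 0 0; 0.003 0 0 0; 0.003 0 0 0; 0.003 0 0 0; 0.003 0 0 0; 0.003 0 0 0")

```text
clock: 38.78
tcp_pos: [0.5563, -0.2945, 0.0546]
orientation: [-3.116, -0.381, 0.01]
contact_force: [-13.5, 2.2, 16.6]
grip_width: 0.0
gripper_force: 8.4
```

Emit:
arm_command(plan="0.003 0 0 0; 0.003 0 0 0; 0.003 0 0 0; 0.003 0 0 0; 0.003 0 0 0; 0.003 0 0 0; 0.003 0 0 0; 0.003 0 0 0; 0.003 0 0 0; 0.003 0 0 0; 0.003 0 0 0; 0.003 0 0 0")

```text
clock: 40.28
tcp_pos: [0.5912, -0.2857, 0.0546]
orientation: [-3.116, -0.381, 0.011]
contact_force: [-13.9, 2.0, 16.4]
grip_width: 0.0003
gripper_force: 8.1
```

Emit:
arm_command(plan="0.003 0 0 0; 0.003 0 0 0; 0.003 0 0 0; 0.003 0 0 0; 0.003 0 0 0; 0.003 0 0 0; 0.003 0 0 0; 0.003 0 0 0; 0.003 0 0 0; 0.003 0 0 0")

```text
clock: 41.52
tcp_pos: [0.6205, -0.2784, 0.0546]
orientation: [-3.116, -0.382, 0.011]
contact_force: [-13.5, 2.1, 15.6]
grip_width: -0.0002
gripper_force: 7.8
```

Emit:
arm_command(plan="0.003 0 0.0001 0; 0.003 0 0 0; 0.003 0 0 0; 0.003 0 0 0; 0.0015 0 0 0; 0.0015 0 0 0")

```text
clock: 42.28
tcp_pos: [0.6352, -0.2747, 0.0546]
orientation: [-3.116, -0.382, 0.011]
contact_force: [-14.0, 2.8, 15.5]
grip_width: -0.0002
gripper_force: 8.0
```

Emit:
arm_command(plan="0.001 0 0 0; 0.001 0 0 0; 0.001 0 0 0; 0.001 0 0 0; 0 0 0 0")

```text
clock: 42.9
tcp_pos: [0.6397, -0.2743, 0.0547]
orientation: [-3.117, -0.382, 0.009]
contact_force: [-11.6, 0.5, 12.8]
grip_width: -0.0003
gripper_force: 6.5
```

```bash
cat > g.py <<'E'
from h import *
def gap(tag):
  p,D=save('top',tag); p0=cv2.imread('top_0.png')[...,::-1]
  c=np.array([.5835,-.2895]); X=np.array([.9693,.246]); yl=np.array([-.246,.9693])
  for yy in (48,40):
    print(yy,[(xx,round(ondepth('top',proj('top',np.r_[c+X*xx/1e3+yl*yy/1e3,.039])[0],D)[0,2]*1e3)) for xx in range(84,64,-2)])
  # front edge via brightness, now vs start
  for q in (p0,p):
    print([int(q[tuple(np.round(proj('top',np.r_[c+X*xx/1e3+yl*.03,.039])[0][::-1]).astype(int))][2]) for xx in range(-76,-104,-2)])
  print(r.get_obs()['contact_force'],r.get_obs()['tcp_pos'])
E
python3 -c "from g import *; gap('10')"
```

```text
48 [(84, 48), (82, 45), (80, 45), (78, 46), (76, 40), (74, 39), (72, 38), (70, 43), (68, 38), (66, 38)]
40 [(84, 46), (82, 46), (80, 45), (78, 45), (76, 39), (74, 39), (72, 39), (70, 39), (68, 41), (66, 41)]
[151, 153, 153, 151, 152, 152, 147, 135, 132, 132, 130, 129, 128, 128]
[76, 76, 76, 76, 77, 77, 77, 79, 80, 80, 81, 80, 80, 80]
[-10.64305229   0.37354031  12.21103221] [ 0.63971021 -0.2742725   0.0546476 ]
```

Emit:
arm_command(plan="0 0 0.0004 0; 0.001 0 0 0; 0.001 0 0 0; 0.001 0 0 0; 0 0 0 0")

```text
clock: 43.58
tcp_pos: [0.6399, -0.2743, 0.0546]
orientation: [-3.116, -0.38, 0.015]
contact_force: [-18.6, 2.5, 20.8]
grip_width: -0.0001
gripper_force: 10.6
```

Pushed harder (18.6 N), the lid did not advance, so it is against the rear stop. I ease off and lift.

Emit:
arm_command(plan="-0.002 0 -0.0003 0; -0.002 0 -0.0003 0; -0.001 0 -0.0005 0; 0 0 -0.001 0; 0 0 -0.002 0; 0 0 -0.005 0; 0 0 -0.02 0; 0 0 -0.04 0; 0 0 -0.05 0; 0 0 -0.05 0; 0 0 -0.05 0; 0 0 -0.05 0; 0 -0.03 -0.02 0; 0 -0.04 0 0; 0 -0.04 0 0; 0 -0.04 0 0; 0 -0.04 0 0; 0 -0.04 0 0; 0 0 0 0")

```text
clock: 45.95
tcp_pos: [0.5852, -0.0464, 0.3436]
orientation: [-3.114, -0.394, -0.001]
contact_force: [0.3, -0.4, 0.1]
grip_width: 0.0002
gripper_force: 0.0
```

Run:
```python
from g import *
gap('11')
a=cv2.imread('top_0.png').astype(int); b=cv2.imread('top_11.png').astype(int)
c=np.array([.5835,-.2895]); X=np.array([.9693,.246]); yl=np.array([-.246,.9693])
for q in (a,b):
  print('patch',[int(q[tuple(np.round(proj('top',np.r_[c+X*xx/1e3-yl*.005,.04])[0][::-1]).astype(int))][0]) for xx in range(76,20,-2)])
for n,uv in dict(tin=(295,182),hammer=(277,134),plaster=(117,223),purple=(315,228)).items():
  s=np.s_[uv[1]-18:uv[1]+18,uv[0]-18:uv[0]+18]; print(n,np.abs(a[s]-b[s]).mean().round(1))
```

```text
48 [(84, 697), (82, 698), (80, 699), (78, 696), (76, 698), (74, 698), (72, 697), (70, 696), (68, 697), (66, 697)]
40 [(84, 699), (82, 699), (80, 698), (78, 698), (76, 698), (74, 697), (72, 697), (70, 698), (68, 697), (66, 698)]
[151, 153, 153, 151, 152, 152, 147, 135, 132, 132, 130, 129, 128, 128]
[153, 153, 153, 155, 156, 156, 155, 156, 155, 155, 156, 156, 155, 156]
[-0.01293742 -0.18654795 -0.36961423] [ 0.58528566 -0.04877664  0.34373487]
patch [129, 173, 173, 175, 177, 177, 159, 134, 134, 134, 142, 138, 138, 116, 127, 143, 143, 120, 111, 111, 119, 130, 146, 146, 167, 171, 171, 169]
patch [182, 184, 184, 184, 186, 186, 186, 186, 187, 187, 186, 184, 184, 182, 181, 180, 180, 179, 176, 176, 174, 180, 132, 132, 89, 131, 131, 152]
tin 38.3
hammer 46.8
plaster 4.1
purple 34.7
```

The arm blocks the view, so I move it aside and compare again.

Emit:
arm_command(plan="0 -0.03 -0.04 0; 0 -0.045 -0.04 0; 0 -0.045 0 0; 0 -0.045 0 0; 0 -0.045 0 0; 0 -0.045 0 0; 0 -0.045 0 0; 0 -0.045 0 0; 0 -0.045 0 0; 0 -0.045 0 0; 0 -0.045 0 0; 0 -0.03 0 0; 0 0 0 0")

```text
clock: 47.62
tcp_pos: [0.4606, 0.4463, 0.4222]
orientation: [3.116, 0.389, -0.0]
contact_force: [-0.1, -0.7, 0.4]
grip_width: 0.0002
gripper_force: 0.0
```

Run:
```python
from g import *
gap('12')
a=cv2.imread('top_0.png'); b=cv2.imread('top_12.png')
# sub-pixel shift of cork patch (bright-normalised) and bystanders
for n,(x0,y0,x1,y1) in dict(patch=(362,166,394,192),case=(340,155,424,240),tin=(278,164,312,200),hammer=(265,104,352,150),plaster=(90,204,145,242),purple=(292,216,338,240)).items():
  T=cv2.cvtColor(a,7)[y0:y1,x0:x1]; S=cv2.cvtColor(b,7)[y0-8:y1+8,x0-8:x1+8]
  m=cv2.matchTemplate(S,T,cv2.TM_CCOEFF_NORMED); _,v,_,l=cv2.minMaxLoc(m); print(n,round(v,3),l[0]-8,l[1]-8)
  s=cv2.phaseCorrelate(np.float32(T),np.float32(S[8:-8,8:-8]),cv2.createHanningWindow(T.shape[::-1],cv2.CV_32F)); print(s)
```

```text
48 [(84, 46), (82, 46), (80, 46), (78, 45), (76, 43), (74, 42), (72, 41), (70, 37), (68, 40), (66, 40)]
40 [(84, 47), (82, 44), (80, 44), (78, 44), (76, 40), (74, 37), (72, 37), (70, 43), (68, 39), (66, 39)]
[151, 153, 153, 151, 152, 152, 147, 135, 132, 132, 130, 129, 128, 128]
[150, 152, 152, 154, 144, 144, 133, 132, 135, 135, 130, 129, 129, 129]
[-0.4313066  -0.21880129  0.70710373] [0.46171641 0.44414008 0.42263254]
patch 0.952 0 0
((-0.04238194653601468, -0.03637013333375627), 0.9492184243820332)
case 0.993 0 0
((0.13340717832547, -0.2858419720595933), 0.9576353560553656)
tin 1.0 0 0
((-0.010067405915940242, -0.049377743852101474), 0.9990511827722743)
hammer 0.999 0 0
((-0.045446652625550144, 0.04582812057967445), 0.9888084137881243)
plaster 0.834 0 0
((0.2139175734618064, -0.1215785371850977), 0.6961484718322754)
purple 0.999 0 0
((0.018604526539739652, -0.030313233448525878), 1.0142428742514715)
```

```bash
python3 -c "
from h import *
print(ticket.hand_in())"
```

```text
the job is handed in; nothing more can be done
None
```

The punch is in the empty notches, the lid is slid shut against its rear stop (pushed at 18.6 N without moving further), and the job is handed in at about 48 s of the 72 s. The hand-in gave no verdict. The final picture showed the tin, the hammer and the purple bar unmoved; the plaster's match was weaker, with the arm partly in view, but showed no shift.

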